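Refit the spring spindle in a roll stand

ROBOT

A 6-joint arm with a two-finger parallel gripper is mounted at the origin on a cart in front of the work surface, level with it; the furniture and walls round the work are solid. World frame = base frame: x ahead of the robot, y to its left, z up, the work surface at z = 0. Lengths are in m, angles in rad, forces in N, time in s.
With the tool pointing down it reaches from about 0.35 to 0.975 m from the base axis. Payload 4.9 kg.
Tool frame: the origin (TCP) lies at the very end of the fingers, on their centre line; the grasp point (between the pads) lies 19 mm behind it; z points along the fingers, y is the line along which they close (so a half turn about z gives the same grasp; the last joint's range is limited). The gripper opens to 85 mm and grips with 20 to 120 N. Pads are 22 mm wide; open, the fingers measure 114 mm over their backs; the gripper's body (76 mm by 85 mm) begins 54 mm behind the grasp point. The pads swing forward as they close: fully open they stand 13 mm farther back than shut.
Start: joints at [1.098, 0.053, 1.613, -0, 1.476, -0.119], TCP at [0.217, 0.586, 0.231] pointing down, gripper open.
Joint ranges: [-3.01, 3.01], [-1.01, 2.22], [0.06, 2.58], [-1.02, 4.17], [0.09, 2.62], [-3.14, 3.14]. Speed limits (rad/s): [2.57, 2.57, 3.14, 3.14, 3.14, 3.14].

INTERFACE

Orientations are given as a unit quaternion [w, x, y, z].
In Python, from plant import manip, vision, order gives the robot as it stands.
- The arm moves only by the tool play_rows, never from a script. Its argument "steps" is a list that holds one entry, the list of rows, each a list of 6 numbers: the shift along the tool's x, y, z in mm, then the turn, a rotation vector about the tool's x, y, z in degrees. A call has 1 to 12 rows; each row is the pose to reach, as a shift and turn from the pose commanded when the call began, along the tool's axes at that moment; what a row does not reach only later rows make up. A row lasts 1/12 s, in which the tool goes at most 41.7 mm and 7.16 degrees, less where a joint would pass 70% of its speed; a pose out of reach is approached as far as the arm can. A call with a gripper value outside its range is refused whole. "claw" is the gripper's target within -1 to 1 (fully open at 1, half-way at 0, shut at -1), set as the call begins (left out, the last holds). The fingers move at their own pace and stop on an object; the grip force is fixed at half the most. Time passes only in rows, so rows that repeat a pose let the fingers close. It gives the time, the measured TCP pose, the force, the opening and the grip force at its end, in the units of the state.
- manip.state(): the state, without advancing time (a new reading comes with each control period).
- vision.grab_frame(name): name is "scene" or "top" or "wrist"; returns (picture, depth): 384x512x3 uint8, blue, green, red; 384x512 float32, m along the optical axis (not along the pixel's ray), 0 where there is no reading.
- vision.camera_info(name): a dict with "K" (3x3 intrinsics, pixels), "eye" and "orientation" of the camera in the world; the wrist camera has in their place "T_tool_cam" (4x4, takes a point from camera to tool coordinates, whose origin is the TCP and whose axes are the flange's). Camera axes: x right, y down, z forward; pixel columns grow to the right and rows downward; lengths in m; the calibration is good to about 2 mm. The wrist camera is an equidistant fisheye: a pixel r from the principal point sees the ray r / f radians off the axis. A picture is of the moment at which its call begins: read the wrist's pose just before it. camera_info takes no time and is no camera call.
- order.job_done(): hands the job in; it is judged then, once.
The state is a dict: "time": time; "joint_pos": joint angles; "joint_vel": joint speeds; "joint_efforts": joint torques, N m; "tool_pos": TCP position; "tool_rot": TCP orientation; "contact_force": force on the tool from outside, world axes, zero at the start; "ft_torque": the same for the moment, N m; "gripper_width": opening from 0.0 (shut) to 1.0 (fully open); "grasp_force": force on a finger pad.
Only numpy, scipy, OpenCV 4.12 (cv2) and the standard library are available. Lean on these libraries where they do the work, as an engineer would, in place of code of your own. Each camera call takes 0.05 s, during which the arm holds its last target. There are 200 camera calls.

TASK

Get the roll stand on the stove's cover board ready: slide its lock back, push the movable end cup inward as far as it goes, and push the lock fully home again to hold it there. Then put the spring spindle over the two cups and press it down until both its ends snap into the sockets and it stays there level by itself. Leave the jars, bottles, mug and carton where they stand.

Things in the scene. Friction and masses are not known exactly. Their poses are not given: they have to be found in the camera images.
- stand: roll stand, fixed on the wooden cover board of the stove (top at z 0.022): wooden base 8 thick, two grey end cups with steel outer plates. Origin on the board, midway between the cups in working position; y runs from the sliding to the fixed cup, -x (the lock side) faces the robot. Base: x -52 to 32, y -158 to 98; tongue at the lock x -118 to -28, y -121 to -75. Cups: x -24 to 24, 115 high, 23 thick. Free space between cups
- cups_mid (a point): point on the stand, 60 mm above the board, midway between the two cups in working position: the spindle's centre belongs here (it settles 1 mm lower and up to 3 mm along the axis)
- fixed_cup (a point): centre of the fixed cup's socket mouth, in its inner face. Each cup has a blind socket 16 wide, 14 high, 7 deep; over it a 4 mm upright lip; then a ramp leaning outward (18 out over 36 up, to 107 above the board) in a channel 16 wide with a flared mouth about 24 wide, open above. In working position the cups are 132 apart at the lips, 168 at the ramp tops
- sliding_cup (a point): the same point on the sliding cup, moving with it. Its flat outer steel plate is 23 mm farther out (stand -y), 8 to 114 mm above the board: pushing there takes 4 to 10 N. Below 21 mm a notched strip sticks out to 47 mm beyond the inner face, only on the lock side (stand x -50 to -17)
- carriage (a joint): travel of the sliding cup along the stand's +y, m: 0 parked wide open (start), 0.040 at its stop, in working position. It stays by friction (about 3 N), weaker than the spindle's spring, hence the lock
- latch_tab (a point): on the black upright thumb tab of the lock bolt, its centre line, 50 mm above the board; the tab is 8 thick (stand x), 22 wide (y) and reaches from 14 to 60 mm above the board. A steel bridge 27 high stands 16 to 28 mm from it toward the cups when the bolt is home; clear above that. Moves with 2 to 6 N
- latch (a joint): lock bolt, m: 0 fully home in a notch of the sliding cup; grows as the tab is pushed along the stand's -x (to the robot), 0.018 at its stop; the cup is free above 0.012. Stays where it is left. Goes home only with the cup parked or within 2 mm of its stop
- spindle_mid (a point): centre of the loose spring spindle, its y along the axis: round wooden barrel 28 across, 100 long, square black collars 34x34x6 at its ends (it lies on them, centre 17 above the board), a round-ended steel spring plunger 12 across beyond each, ending 75 from the centre. About 170 g. Laid on the ramps its axis rests about 85 above the board; to press it in: 8 to 20 N; one end may snap in first
- plunger_a (a joint): how far the spring plunger at the spindle's +y end is pushed in, m: 0 free, 0.012 at most; 3 N at 0, 11 N at 0.012. Seated in the socket it reads about 0 to 0.004, at the lip 0.008 to 0.009
- plunger_b (a joint): the same for the plunger at the spindle's -y end
- spice_front: bystander: spice jar with a green cap, 46 across, 106 tall, at the front of the board (mm); origin at the centre of its underside
- mustard: bystander: squat glass jar with a dark green lid, 68 across, 84 tall, behind the stand (mm); origin at the centre of its underside
- honey: bystander: glass jar with a pale grey lid, 71 across, 110 tall, behind the stand (mm); origin at the centre of its underside
- mug: bystander: cream mug with a handle, 83 across, 94 tall, at the back left (mm); origin at the centre of its underside

How it is judged:
On the way, in this order (a step that is already met when the one before it is completed fails the run):
1. the lock bolt is slid back (value of joint latch above 0.012 m and distance between spindle_mid and cups_mid above 0.02 m), for 0.1 s.
2. the sliding cup is pushed in to its stop (value of joint carriage above 0.036 m and distance between spindle_mid and cups_mid above 0.02 m), for 0.1 s.
3. the lock bolt is home again, before the spindle goes in (all of step 2 and value of joint latch below 0.004 m), for 0.1 s.
4. the spindle is pressed between the cups and has snapped into both sockets (value of joint carriage above 0.036 m and value of joint latch below 0.004 m and z of spindle_mid in the frame of stand between 0.053 and 0.065 m and x of spindle_mid in the frame of stand between -0.006 and 0.006 m and value of joint each of plunger_a, plunger_b below 0.006 m and angle between the y axis of spindle_mid and the y axis of stand, either way round below 0.08 rad), for 0.2 s.
At the end, for the whole second after the job is handed in: Sliding cup within 4 mm of its stop, lock bolt within 4 mm of home; spindle centre 53 to 65 mm above the board and within 6 mm of the seat line, axis within 0.08 rad of the line between the cups, both plungers sprung out again (pushed in less than 6 mm), at rest (all of step 4 and linear speed of spindle below 0.02 m/s); the robot touches nothing.
It fails at once if a bystander is shifted by more than 30 mm or tipped (distance of any of spice_front, mustard, honey, mug from where it was at the start of the episode above 0.03 m or angle between any of spice_front, mustard, honey, mug's own z axis and vertical above 0.35 rad).
It fails at once if the spindle falls off the board (height (world z) of spindle_mid below 0.02 m).
It also fails if it takes over 69 s, if anything falls off the work surface, if the arm or the gripper's body presses on something with over 40 N, if the wrist force passes 120 N, or if a joint passes its speed limit or range.

## Working session

There is one attempt and no reset: what is moved stays moved. The work goes in short steps, Python scripts to look and compute and a tool call to move; the robot and the scene stay as the last step left them, time stands still between calls to the robot, and variables do not carry over. Pictures are saved under pics/ and viewed, at most 10 in all, crops included, and the job is handed in when it is done.

Besides the shell and the picture viewer there is one more tool, called after "Call:" as name(argument=value, ...), one argument or row to a line, values as JSON. play_rows: Moves the arm, as the interface text tells. Its arguments: {"type":"object","properties":{"steps":{"type":"array"},"claw":{"type":"number"}},"required":["steps"]}

```bash
mkdir -p pics; ls
cat > h.py <<'E'
import numpy as np, cv2
from scipy.spatial.transform import Rotation as R
from plant import manip, vision, order
def q2R(q): return R.from_quat([q[1],q[2],q[3],q[0]]).as_matrix()
def cloud(name):
    im,d=vision.grab_frame(name); c=vision.camera_info(name); K=np.array(c["K"])
    v,u=np.mgrid[0:d.shape[0],0:d.shape[1]]
    P=np.stack([(u-K[0,2])/K[0,0]*d,(v-K[1,2])/K[1,1]*d,d],-1)
    W=P@q2R(c["orientation"]).T+np.array(c["eye"]); W[d==0]=np.nan
    return im,W
def tool(p):  # world point -> shift in tool axes (mm)
    s=manip.state(); return q2R(s["tool_rot"]).T@(np.array(p)-s["tool_pos"])*1000
E
python3 - <<'E'
from h import *
for n in("scene","top"):
    im,W=cloud(n); np.save(f"{n}.npy",W); cv2.imwrite(f"pics/{n}.png",im); c=vision.camera_info(n); print(n,c["eye"],np.array(c["K"])[0])
print(vision.camera_info("wrist"))
print(manip.state())
E
```

```text
pics
scene [0.01754509 0.05724657 0.90706803] [450.45368658   0.         259.94865306]
top [ 0.47143097 -0.02759077  0.9407003 ] [375.34914632   0.         247.88998108]
{'K': array([[297.31863964,   0.        , 258.96853197],
       [  0.        , 297.31863964, 190.76184742],
       [  0.        ,   0.        ,   1.        ]]), 'T_tool_cam': array([[-1.01690906e-03, -9.63121593e-01, -2.69064606e-01,
         6.90510385e-02],
       [ 9.99999441e-01, -1.05693046e-03,  3.88034201e-06,
        -5.52156706e-04],
       [-2.88119819e-04, -2.69064451e-01,  9.63122130e-01,
        -1.42794679e-01],
       [ 0.00000000e+00,  0.00000000e+00,  0.00000000e+00,
         1.00000000e+00]])}
{'time': 0.1, 'joint_pos': array([ 1.09803396e+00,  5.33258439e-02,  1.61415906e+00, -1.32170118e-05,
        1.47596111e+00, -1.18988284e-01]), 'joint_vel': array([-0.00155007, -0.00058959, -0.00377897,  0.00120107, -0.00403134,
        0.00151376]), 'joint_efforts': array([-2.84696716e-04, -3.94903350e+01, -3.71361709e+01, -6.11224436e-05,
        3.94195144e-03, -3.33981163e-06]), 'tool_pos': array([0.21626739, 0.58579928, 0.23016282]), 'tool_rot': array([-2.63906612e-04,  1.75965348e-01,  9.84395925e-01, -8.88331926e-04]), 'contact_force': array([ 0.24472197,  0.08381809, -0.21062763]), 'ft_torque': array([-0.05122085, -0.00511672, -0.01036033]), 'grasp_force': 0.0, 'gripper_width': 0.9968366729314334}
```

View pics/scene.png

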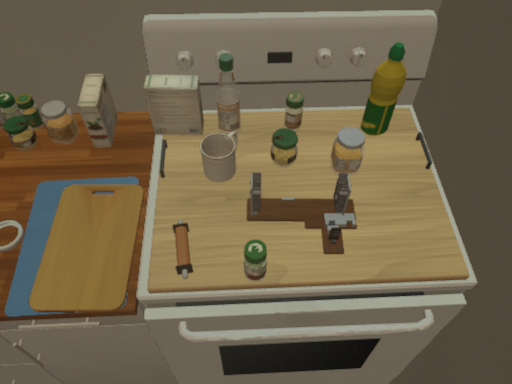

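View pics/top.png

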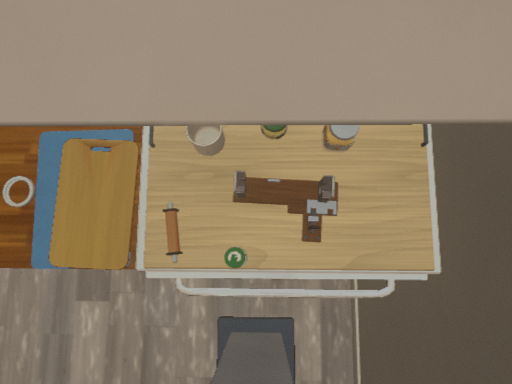

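The scene view shows the fixed cup at about (256,195), the sliding cup at (342,195), the lock tab at (334,233), the spindle at (182,248) and the green-capped jar at (255,258). In the top view the stand base spans (234,178) to (338,215), the tab is at about (313,222) and the spindle at (173,232). Next I measure them.

Run:
```python
from h import *
im=cv2.imread("pics/top.png"); W=np.load("top.npy")
hsv=cv2.cvtColor(im,cv2.COLOR_BGR2HSV)
z=W[...,2]
def reg(m,u0,u1,v0,v1):
    k=np.zeros(m.shape,bool);k[v0:v1,u0:u1]=1;return m&k
def rect(m,n):
    p=W[m][:,:2]*1000; p=p[~np.isnan(p).any(1)]
    r=cv2.minAreaRect(p.astype(np.float32)); print(n,len(p),np.round(r[0],1),np.round(r[1],1),round(r[2],2),'med z',np.nanmedian(W[m][:,2]))
    return p
print('board z',np.nanmedian(z[240:255,270:290]))
dark=(hsv[...,2]<110)
b=reg(dark&(z>.024)&(z<.04),225,345,170,245)
n,l,st,_=cv2.connectedComponentsWithStats(b.astype(np.uint8)); print(st[1:])
rect(b,'base')
up=reg(z>.08,225,260,165,205); rect(up,'fixedcup')
up=reg(z>.08,310,345,165,205); rect(up,'slidecup')
t=reg(z>.06,300,325,208,235); rect(t,'tab')
sp=reg(z>.032,155,195,195,270); rect(sp,'spindle')
br=reg((hsv[...,1]>110)&(z>.03),160,190,195,270); p=rect(br,'barrel')
j=reg(z>.1,220,250,240,272); rect(j,'spice')
big=cv2.resize(im[165:250,155:350],None,fx=4,fy=4,interpolation=cv2.INTER_CUBIC); cv2.imwrite("pics/topz.png",big)
s=cv2.imread("pics/scene.png"); Ws=np.load("scene.npy")
cv2.imwrite("pics/scz.png",cv2.resize(s[160:280,165:365],None,fx=4,fy=4,interpolation=cv2.INTER_CUBIC))
```

```text
board z 0.021849241967343225
[[ 233  177  103   65 2312]
 [ 329  182    9   19   58]
 [ 312  211    1    1    1]
 [ 312  221    2    3    3]]
base 2374 [577.  -81.5] [252.4 147.5] 86.66 med z 0.030012823496551766
fixedcup 289 [626.2  24.1] [23.2 48.5] 86.98 med z 0.1262592090387199
slidecup 345 [ 615.4 -170.2] [23.3 47.8] 87.41 med z 0.1243309011606627
tab 45 [ 530.4 -145.2] [19.4  9.2] 89.9 med z 0.07995457401480954
spindle 635 [521.3 189.5] [148.1  33.1] 6.96 med z 0.05081114132377418
barrel 494 [520.6 188.8] [100.2  28.3] 7.79 med z 0.05100745734409251
spice 354 [461.9  32.3] [42.4 43. ] 0.21 med z 0.1278003298194496
```

View pics/topz.png

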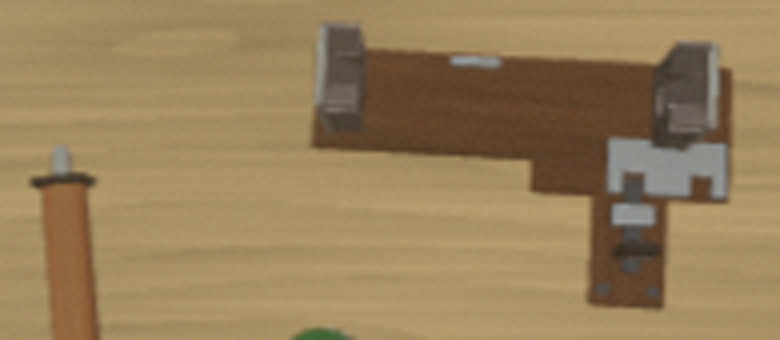

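View pics/scz.png

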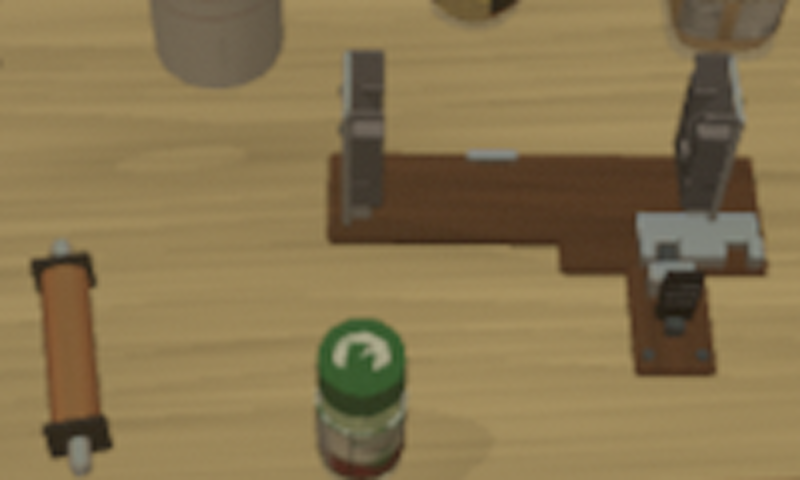

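```bash
cat >> h.py <<'E'
O=np.array([.6219,-.0531,.022]); A=np.radians(-3.18)
def S(x,y,z): # stand mm -> world m
    c,s=np.cos(A),np.sin(A); return O+np.array([c*x-s*y,s*x+c*y,z])/1000
def go(p,az):  # print the row to reach world p with tool y at azimuth az (deg), pointing down
    s=manip.state(); R0=q2R(s["tool_rot"]); a=np.radians(az)
    y=np.array([np.cos(a),np.sin(a),0]); z=np.array([0,0,-1.]); Rt=np.stack([np.cross(y,z),y,z],1)
    print(np.round(R0.T@(np.array(p)-s["tool_pos"])*1000,1), np.round(R.from_matrix(R0.T@Rt).as_rotvec(degrees=True),2))
E
python3 -c "
from h import *
go(S(-86,-98,120),-3.18)"
```

```text
[-548.5 -577.6   89.1] [-1.000e-01  6.000e-02  7.291e+01]
```

Call:
play_rows(
  steps=[
    [[-548,-578,40,0,0,73],[-548,-578,40,0,0,73],[-548,-578,40,0,0,73],[-548,-578,40,0,0,73],[-548,-578,40,0,0,73],[-548,-578,40,0,0,73],[-548,-578,40,0,0,73],[-548,-578,40,0,0,73],[-548,-578,40,0,0,73],[-548,-578,40,0,0,73],[-548,-578,40,0,0,73],[-548,-578,40,0,0,73]],
  ],
  claw=-0.2,
)

```text
time: 1.1
tool_pos: [0.4133, 0.1253, 0.2059]
tool_rot: [0.0, 0.727, 0.686, 0.0]
contact_force: [1.7, -0.1, -0.2]
gripper_width: 0.401
grasp_force: 0.0
```

```bash
python3 -c "
from h import *
print(manip.state()['tool_pos'],manip.state()['time'])
go(S(-86,-98,120),-3.18)"
```

```text
[0.41331759 0.12533648 0.20589351] 1.1
[-264.3  132.8   63.9] [ 0.02 -0.01 -0.14]
```

Call:
play_rows(
  steps=[
    [[-264,133,64,0,0,0],[-264,133,64,0,0,0],[-264,133,64,0,0,0],[-264,133,64,0,0,0],[-264,133,64,0,0,0],[-264,133,64,0,0,0],[-264,133,64,0,0,0],[-264,133,64,0,0,0],[-264,133,64,0,0,0],[-264,133,64,0,0,0]],
  ],
)

```text
time: 1.93
tool_pos: [0.5305, -0.1437, 0.1415]
tool_rot: [-0.001, 0.727, 0.686, -0.0]
contact_force: [0.5, 0.2, 0.6]
gripper_width: 0.401
grasp_force: 0.0
```

```bash
python3 -c "
from h import *
print(manip.state()['tool_pos'],manip.state()['time'])
go(S(-86,-98,35),-3.18)
im,d=vision.grab_frame('wrist'); cv2.imwrite('pics/w1.png',im)"
```

```text
[ 0.53046582 -0.14371958  0.14153588] 1.9333
[-2.5  0.4 84.5] [-0.1  -0.07 -0.15]
```

View pics/w1.png

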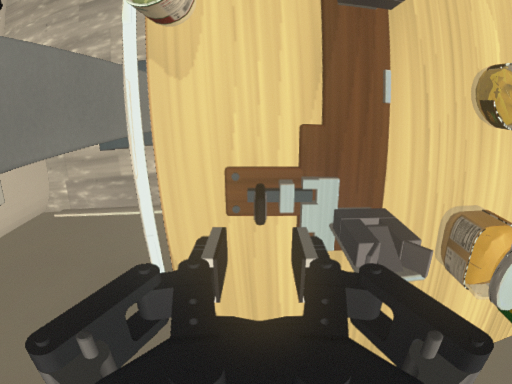

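The wrist view shows the tab at (260,203), centred between the fingertips (columns 215 and 305), so I descend.

Call:
play_rows(
  steps=[
    [[-2,0,30,0,0,0],[-2,0,60,0,0,0],[-2,0,86,0,0,0],[-2,0,86,0,0,0]],
  ],
)

```text
time: 2.32
tool_pos: [0.5264, -0.1423, 0.0508]
tool_rot: [-0.005, 0.726, 0.687, -0.002]
contact_force: [-0.6, 0.8, -0.2]
gripper_width: 0.401
grasp_force: 0.0
```

Call:
play_rows(
  steps=[
    [[0,0,0,0,0,0],[0,0,0,0,0,0],[0,0,0,0,0,0],[0,0,0,0,0,0],[0,0,0,0,0,0],[0,0,0,0,0,0]],
  ],
  claw=-1,
)

```text
time: 2.82
tool_pos: [0.5313, -0.1454, 0.0584]
tool_rot: [0.0, 0.727, 0.687, 0.0]
contact_force: [-5.9, 2.1, 4.5]
gripper_width: 0.08
grasp_force: 61.7
```

Call:
play_rows(
  steps=[
    [[0,-5,0,0,0,0],[0,-10,0,0,0,0],[0,-15,0,0,0,0],[0,-18,0,0,0,0],[0,-19,0,0,0,0],[0,-19,0,0,0,0],[0,-19,0,0,0,0]],
  ],
)

```text
time: 3.4
tool_pos: [0.5133, -0.1445, 0.0583]
tool_rot: [0.001, 0.727, 0.687, 0.002]
contact_force: [1.2, 4.7, 3.9]
gripper_width: 0.078
grasp_force: 61.6
```

Call:
play_rows(
  steps=[
    [[0,0,0,0,0,0],[0,0,0,0,0,0],[0,0,0,0,0,0],[0,0,-20,0,0,0],[0,0,-50,0,0,0],[0,0,-85,0,0,0],[0,0,-110,0,0,0],[0,0,-110,0,0,0]],
  ],
  claw=-0.4,
)

```text
time: 4.07
tool_pos: [0.5155, -0.1467, 0.1737]
tool_rot: [0.006, 0.727, 0.687, 0.002]
contact_force: [1.0, -1.2, 0.8]
gripper_width: 0.301
grasp_force: 0.0
```

```bash
python3 -c "
from h import *
print(manip.state()['tool_pos'],manip.state()['time'])
go(S(0,-165,140),-3.18)
go(S(0,-165,62),-3.18)"
```

```text
[ 0.51546168 -0.1466919   0.17365857] 4.0667
[-65.4 101.1  13.1] [ 0.66  0.28 -0.11]
[-65.  100.2  91.1] [ 0.66  0.28 -0.11]
```

Call:
play_rows(
  steps=[
    [[-22,34,0,0,0,0],[-44,68,0,0,0,0],[-65,102,2,0,0,0],[-65,102,10,0,0,0],[-65,102,40,0,0,0],[-65,102,70,0,0,0],[-65,102,85,0,0,0],[-65,102,85,0,0,0],[-65,102,85,0,0,0]],
  ],
  claw=-1,
)

```text
time: 4.82
tool_pos: [0.6091, -0.2151, 0.0801]
tool_rot: [-0.001, 0.727, 0.687, -0.001]
contact_force: [0.3, 0.4, 0.5]
gripper_width: -0.001
grasp_force: 0.0
```

```bash
python3 -c "
from h import *
print(manip.state()['tool_pos'],manip.state()['time'])
go(S(0,-101,62),-3.18)"
```

```text
[ 0.60908615 -0.21512181  0.08012601] 4.8167
[61.5  3.7 -3.8] [-0.14 -0.05 -0.09]
```

Call:
play_rows(
  steps=[
    [[15,3,-2,0,0,0],[25,3,-2,0,0,0],[33,3,-2,0,0,0],[40,3,-2,0,0,0],[46,3,-2,0,0,0],[52,3,-2,0,0,0],[57,3,-2,0,0,0],[60,3,-2,0,0,0],[62,3,-2,0,0,0],[62,3,-2,0,0,0]],
  ],
)

```text
time: 5.65
tool_pos: [0.6165, -0.1574, 0.0838]
tool_rot: [0.003, 0.727, 0.687, -0.002]
contact_force: [-0.3, -14.5, 0.9]
gripper_width: -0.001
grasp_force: 0.0
```

Call:
play_rows(
  steps=[
    [[2,0,0,0,0,0],[3,0,0,0,0,0],[3,0,0,0,0,0],[3,0,0,0,0,0]],
  ],
)

```text
time: 5.98
tool_pos: [0.6165, -0.1574, 0.0839]
tool_rot: [0.005, 0.727, 0.686, -0.004]
contact_force: [-1.2, -22.7, -0.9]
gripper_width: -0.003
grasp_force: 0.0
```

Run:
```python
from h import *
s=manip.state(); print(s['tool_pos'],s['contact_force'])
im,W=cloud("top"); cv2.imwrite("pics/top2.png",im)
for u0,u1,n in((225,262,'fixed'),(285,345,'slide')):
    m=np.zeros(W.shape[:2],bool); m[165:205,u0:u1]=1; m&=(W[...,2]>.08)&(W[...,2]<.137)
    p=W[m][:,:2]*1000; print(n,len(p),cv2.minAreaRect(p.astype(np.float32)))
im,d=vision.grab_frame('wrist'); cv2.imwrite('pics/w2.png',im)
```

```text
[ 0.6165357  -0.15742234  0.08385816] [ -1.19713146 -22.73528822  -0.86687621]
fixed 264 ((626.172607421875, 23.97771453857422), (22.988893508911133, 48.547576904296875), 86.95564270019531)
slide 102 ((605.7198486328125, -136.13336181640625), (26.82598114013672, 33.19007873535156), 68.76850891113281)
```

View pics/w2.png

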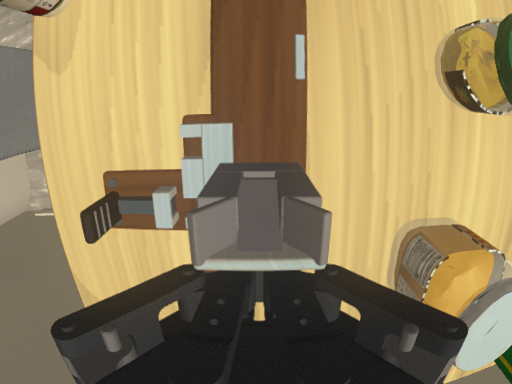

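The cup is at its stop: the force rises without any motion, and the notched strip's second notch now faces the bolt at about (190,150). The jar on the right is clear. I back off and go to the tab, which is now 18 mm closer to the robot.

Call:
play_rows(
  steps=[
    [[-8,0,0,0,0,0],[-16,0,0,0,0,0],[-18,0,-20,0,0,0],[-18,0,-50,0,0,0],[-18,0,-80,0,0,0],[-18,-25,-88,0,0,0],[-5,-60,-88,0,0,0],[5,-90,-88,0,0,0],[5,-104,-88,0,0,0],[5,-104,-88,0,0,0],[5,-104,-88,0,0,0]],
  ],
  claw=-1,
)

```text
time: 7.0
tool_pos: [0.513, -0.1391, 0.171]
tool_rot: [-0.0, 0.727, 0.687, 0.0]
contact_force: [0.0, 0.3, 0.7]
gripper_width: -0.003
grasp_force: 0.0
```

```bash
python3 -c "
from h import *
s=manip.state();print(s['tool_pos'],s['time'],s['contact_force'])
go(S(-104,-98,35),-3.18)"
```

```text
[ 0.51296146 -0.13914891  0.17097859] 7.0 [5.83281975e-04 3.10428017e-01 6.94097255e-01]
[ -6.1  -0.  114. ] [ 0.01 -0.05 -0.08]
```

Call:
play_rows(
  steps=[
    [[-6,0,25,0,0,0],[-6,0,55,0,0,0],[-6,0,85,0,0,0],[-6,0,106,0,0,0],[-6,0,112,0,0,0],[-6,0,112,0,0,0]],
  ],
  claw=-0.4,
)

```text
time: 7.5
tool_pos: [0.512, -0.1451, 0.0568]
tool_rot: [-0.002, 0.727, 0.687, -0.001]
contact_force: [0.4, 0.7, -0.9]
gripper_width: 0.3
grasp_force: 0.0
```

Call:
play_rows(
  steps=[
    [[0,0,0,0,0,0],[0,0,0,0,0,0],[0,0,0,0,0,0],[0,0,0,0,0,0],[0,5,0,0,0,0],[0,10,0,0,0,0],[0,15,0,0,0,0],[0,18,0,0,0,0],[0,20,0,0,0,0],[0,20,0,0,0,0],[0,20,0,0,0,0]],
  ],
  claw=-1,
)

```text
time: 8.42
tool_pos: [0.5313, -0.1474, 0.0606]
tool_rot: [-0.002, 0.727, 0.687, -0.002]
contact_force: [-14.4, -0.2, 13.9]
gripper_width: 0.077
grasp_force: 63.0
```

Call:
play_rows(
  steps=[
    [[0,0,0,0,0,0],[0,0,0,0,0,0],[0,0,0,0,0,0],[0,0,-20,0,0,0],[0,0,-50,0,0,0],[0,0,-85,0,0,0],[0,0,-120,0,0,0],[0,0,-140,0,0,0]],
  ],
  claw=-0.4,
)

```text
time: 9.08
tool_pos: [0.5346, -0.1475, 0.2038]
tool_rot: [0.003, 0.727, 0.687, 0.001]
contact_force: [0.5, 0.3, 1.4]
gripper_width: 0.303
grasp_force: 0.0
```

```bash
python3 -c "
from h import *
s=manip.state();print(s['tool_pos'],s['time'],s['contact_force'])
go([.521,.1892,.14],-82.6)"
```

```text
[ 0.53464748 -0.14747282  0.20375537] 9.0833 [0.50568716 0.34581349 1.4077796 ]
[335.5 -33.2  63. ] [ 0.35 -0.14 79.34]
```

Call:
play_rows(
  steps=[
    [[336,-33,10,0,0,79.4],[336,-33,10,0,0,79.4],[336,-33,10,0,0,79.4],[336,-33,10,0,0,79.4],[336,-33,10,0,0,79.4],[336,-33,20,0,0,79.4],[336,-33,40,0,0,79.4],[336,-33,63,0,0,79.4],[336,-33,63,0,0,79.4],[336,-33,63,0,0,79.4],[336,-33,63,0,0,79.4],[336,-33,63,0,0,79.4]],
  ],
  claw=0.4,
)

```text
time: 10.08
tool_pos: [0.5184, 0.1916, 0.1349]
tool_rot: [0.0, 0.998, 0.062, -0.001]
contact_force: [-0.3, 0.2, 0.5]
gripper_width: 0.697
grasp_force: 0.0
```

Run:
```python
from h import *
s=manip.state();print(s['tool_pos'],s['time'],s['contact_force'])
im,W=cloud("top"); hsv=cv2.cvtColor(im,cv2.COLOR_BGR2HSV)
m=np.zeros(W.shape[:2],bool); m[165:205,285:345]=1; m&=(W[...,2]>.08)&(W[...,2]<.137)
p=W[m][:,:2]*1000; print('slide',len(p),cv2.minAreaRect(p.astype(np.float32)))
m=np.zeros(W.shape[:2],bool); m[200:240,295:330]=1; m&=(W[...,2]>.06)
p=W[m][:,:2]*1000; print('tab',len(p),cv2.minAreaRect(p.astype(np.float32)))
go([.521,.1892,.024],-82.6)
T=q2R(s['tool_rot']);im,d=vision.grab_frame('wrist'); cv2.imwrite('pics/w3.png',im)
```

```text
[0.51841025 0.19159807 0.13492129] 10.0833 [-0.32507746  0.16919359  0.4872047 ]
slide 300 ((617.8802490234375, -130.53347778320312), (23.71245765686035, 48.2911376953125), 86.90473175048828)
tab 54 ((560.6607055664062, -137.93812561035156), (75.11611938476562, 19.186695098876953), 14.170018196105957)
[  2.1   2.3 111.4] [-0.01  0.05 -0.45]
```

View pics/w3.png

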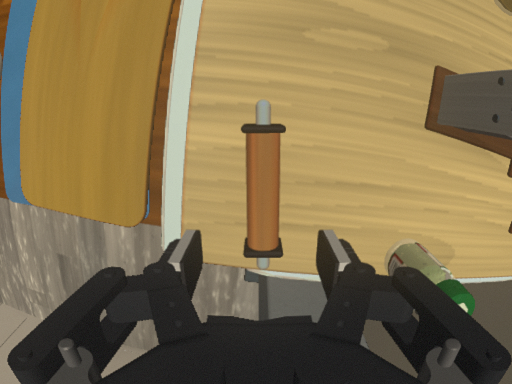

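The wrist view shows the spindle at (263,190), nearly midway between the pads. The sliding cup measures 39.8 mm of travel. I descend, slowly at the end.

Call:
play_rows(
  steps=[
    [[2,2.5,25,0,0,0],[2,2.5,55,0,0,0],[2,2.5,80,0,0,0],[2,2.5,95,0,0,0],[2,2.5,103,0,0,0],[2,2.5,107,0,0,0],[2,2.5,109,0,0,0],[2,2.5,109,0,0,0]],
  ],
)

```text
time: 10.85
tool_pos: [0.5221, 0.1883, 0.028]
tool_rot: [-0.0, 0.998, 0.064, 0.001]
contact_force: [1.4, 0.2, 0.6]
gripper_width: 0.697
grasp_force: 0.0
```

```bash
python3 -c "
from h import *
s=manip.state();print(s['tool_pos'],s['time'],s['contact_force'])
go([.521,.1892,.024],-82.6)"
```

```text
[0.52212331 0.18825753 0.02800781] 10.85 [1.37168951 0.16916485 0.55454245]
[-1.  -1.1  4. ] [-0.01 -0.08 -0.04]
```

Call:
play_rows(
  steps=[
    [[-1,0,1.5,0,0,0],[-1,0,1.5,0,0,0],[-1,0,1.5,0,0,0],[-1,0,1.5,0,0,0],[-1,0,1.5,0,0,0],[-1,0,1.5,0,0,0],[-1,0,1.5,0,0,0],[-1,0,1.5,0,0,0]],
  ],
  claw=-1,
)

```text
time: 11.52
tool_pos: [0.5212, 0.1882, 0.027]
tool_rot: [-0.0, 0.998, 0.064, 0.001]
contact_force: [-0.8, -0.1, 6.6]
gripper_width: 0.304
grasp_force: 59.5
```

Call:
play_rows(
  steps=[
    [[0,0,-15,0,0,0],[0,0,-45,0,0,0],[0,0,-80,0,0,0],[0,0,-115,0,0,0],[0,0,-150,0,0,0],[0,0,-170,0,0,0],[0,0,-170,0,0,0]],
  ],
)

```text
time: 12.1
tool_pos: [0.5232, 0.1886, 0.2017]
tool_rot: [-0.001, 0.998, 0.064, 0.005]
contact_force: [0.2, 0.7, -1.5]
gripper_width: 0.307
grasp_force: 59.3
```

```bash
python3 -c "
from h import *
s=manip.state();print(s['tool_pos'],s['time'],s['contact_force'],s['gripper_width'],s['grasp_force'])
go(S(0,0,173),-3.18)"
```

```text
[0.52323676 0.18863033 0.20174241] 12.1 [ 0.16817276  0.70697397 -1.47624257] 0.3068874665878054 59.25539553165436
[ 66.9 252.4   7.2] [  0.37  -0.52 -79.48]
```

Call:
play_rows(
  steps=[
    [[11,42,0,0,0,-7],[17,63,0,0,0,-14],[22,84,0,0,0,-21],[28,105,0,0,0,-28],[33,126,0,0,0,-35],[39,147,0,0,0,-42],[45,168,0,0,0,-49],[50,190,0,0,0,-56],[56,210,0,0,0,-63],[61,231,0,0,0,-70],[67,247,0,0,0,-76],[67,252,0,0,0,-79.5]],
  ],
)

```text
time: 13.1
tool_pos: [0.6186, -0.0556, 0.1925]
tool_rot: [-0.001, 0.726, 0.688, -0.001]
contact_force: [0.2, -0.3, -2.3]
gripper_width: 0.304
grasp_force: 59.5
```

Call:
play_rows(
  steps=[
    [[0,0,0,0,0,0],[0,0,0,0,0,0],[0,0,0,0,0,0]],
  ],
)

```text
time: 13.35
tool_pos: [0.6181, -0.0528, 0.1941]
tool_rot: [-0.001, 0.727, 0.687, -0.001]
contact_force: [-0.3, -0.2, -1.9]
gripper_width: 0.308
grasp_force: 59.5
```

Run:
```python
from h import *
s=manip.state();print(s['tool_pos'],s['time'],s['contact_force'],s['gripper_width'])
go(S(0,0,150),-3.18)
im,W=cloud("scene"); cv2.imwrite("pics/s4.png",cv2.resize(im[110:260,200:400],None,fx=4,fy=4))
np.save('s4.npy',W); im,d=vision.grab_frame('wrist'); cv2.imwrite('pics/w4.png',im)
```

```text
[ 0.61808299 -0.0527555   0.19405176] 13.35 [-0.27770798 -0.23992381 -1.87495879] 0.3076232839792172
[-0.1  3.9 22. ] [-0.14 -0.03 -0.05]
```

View pics/w4.png

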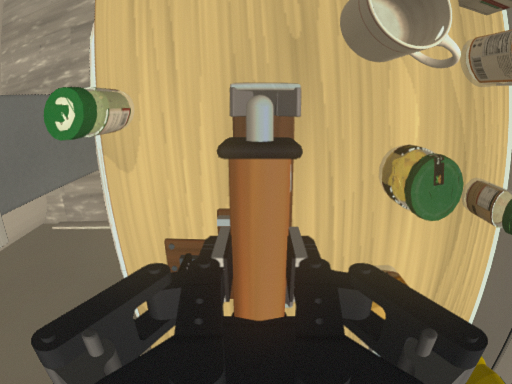

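The plunger (col 260) is about 5 px left of the cup's channel centre (col 265). That matches the computed 3.9 mm correction along tool y. I lower it to just above the ramps.

Call:
play_rows(
  steps=[
    [[0,4,10,0,0,0],[0,4,30,0,0,0],[0,4,50,0,0,0],[0,4,65,0,0,0],[0,4,74,0,0,0],[0,4,78,0,0,0],[0,4,80,0,0,0],[0,4,80,0,0,0],[0,4,80,0,0,0]],
  ],
)

```text
time: 14.2
tool_pos: [0.6238, -0.0537, 0.1169]
tool_rot: [0.001, 0.726, 0.687, 0.001]
contact_force: [0.1, -0.1, -1.7]
gripper_width: 0.304
grasp_force: 59.5
```

Run:
```python
from h import *
s=manip.state();print(s['tool_pos'],s['time'],s['contact_force'],s['gripper_width'])
go(S(0,0,48),-3.18)
im,W=cloud("scene"); a=cv2.resize(im[130:250,230:380],(750,600),interpolation=cv2.INTER_CUBIC)
cv2.imwrite("pics/s5.png",a)
im,d=vision.grab_frame('wrist'); cv2.imwrite('pics/w5.png',im[60:360,160:360])
```

```text
[ 0.62377095 -0.05370086  0.11693553] 14.2 [ 0.06978049 -0.13683777 -1.73993113] 0.3039990917402931
[ 0.5 -2.  46.9] [0.12 0.02 0.01]
```

View pics/s5.png

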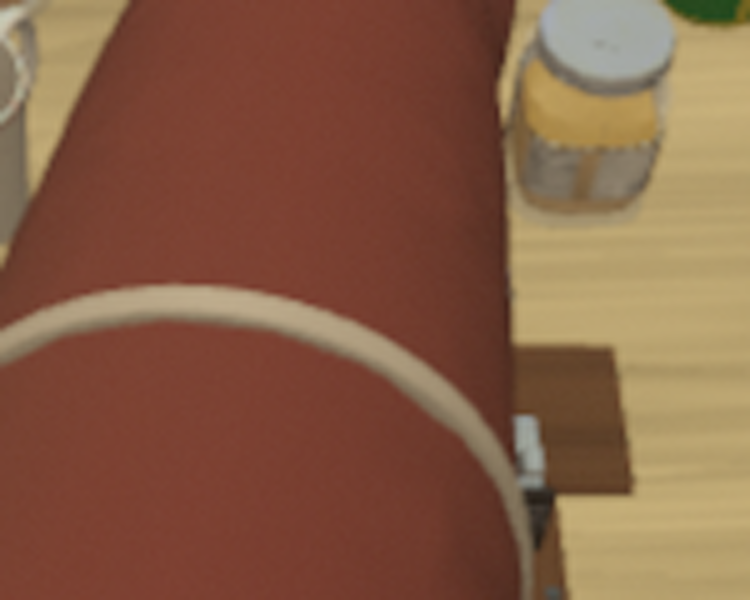

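View pics/w5.png

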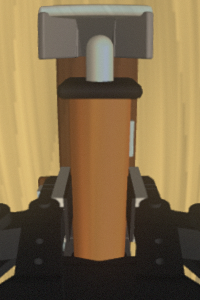

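The arm hides the cups in the scene view. In the wrist crop the plunger (col 99) sits inside the channel mouth (82 to 117), about 2 mm off towards tool +y, as the numbers say. I correct that and start pressing.

Call:
play_rows(
  steps=[
    [[0,-1.5,6,0,0,0],[0,-1.5,12,0,0,0],[0,-1.5,17,0,0,0],[0,-1.5,21,0,0,0],[0,-1.5,24,0,0,0],[0,-1.5,27,0,0,0],[0,-1.5,30,0,0,0],[0,-1.5,32,0,0,0],[0,-1.5,32,0,0,0]],
  ],
)

```text
time: 15.05
tool_pos: [0.6237, -0.0544, 0.0861]
tool_rot: [0.002, 0.726, 0.687, 0.001]
contact_force: [1.6, -1.5, 3.8]
gripper_width: 0.308
grasp_force: 60.4
```

Run:
```python
from h import *
s=manip.state();print(s['tool_pos'],s['time'],s['contact_force'],s['ft_torque'])
go(S(0,0,48),-3.18)
```

```text
[ 0.62368421 -0.05439631  0.08613352] 15.05 [ 1.57437526 -1.48026103  3.75727543] [-0.23102493 -0.23344714  0.00602612]
[ 1.2 -1.9 16.1] [ 0.31  0.08 -0.  ]
```

Call:
play_rows(
  steps=[
    [[1,0.5,3,0,0,0],[1,0.5,6,0,0,0],[1,0.5,9,0,0,0],[1,0.5,12,0,0,0],[1,0.5,14,0,0,0],[1,0.5,16,0,0,0],[1,0.5,18,0,0,0],[1,0.5,18,0,0,0]],
  ],
)

```text
time: 15.72
tool_pos: [0.6233, -0.054, 0.0681]
tool_rot: [0.002, 0.726, 0.687, -0.0]
contact_force: [-2.2, -3.2, 8.2]
gripper_width: 0.304
grasp_force: 61.0
```

Run:
```python
from h import *
s=manip.state();print(s['tool_pos'],s['time'],s['contact_force'],s['ft_torque'])
im,d=vision.grab_frame('wrist'); cv2.imwrite('pics/w6.png',cv2.resize(im[60:260,160:360],(600,600)))
```

```text
[ 0.62327371 -0.05400265  0.06806123] 15.7167 [-2.18571707 -3.22734657  8.15536807] [-0.99322839  0.38119322  0.02327776]
```

View pics/w6.png

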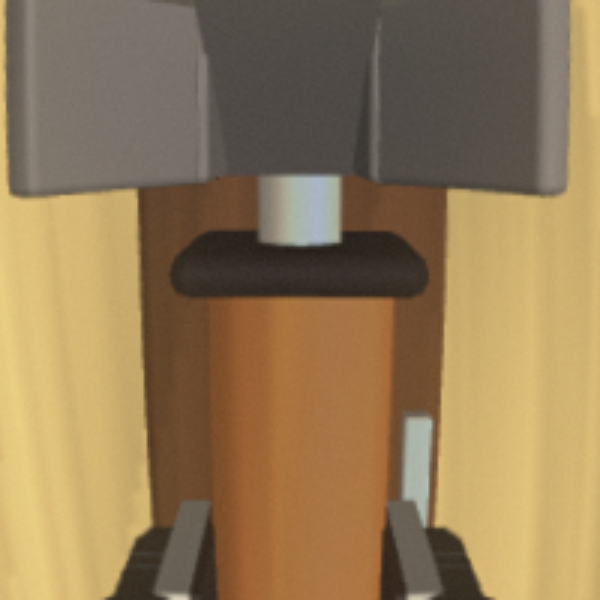

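That makes 11 views, one over the limit, so from here I check with numbers only. The picture shows the fixed-side plunger at (300,210) going under the lip. I press a little further.

Call:
play_rows(
  steps=[
    [[0,0,2,0,0,0],[0,0,4,0,0,0],[0,0,5,0,0,0],[0,0,5,0,0,0],[0,0,5,0,0,0]],
  ],
)

```text
time: 16.18
tool_pos: [0.6251, -0.0538, 0.0671]
tool_rot: [0.003, 0.726, 0.688, 0.001]
contact_force: [-7.1, -1.6, 22.9]
gripper_width: 0.302
grasp_force: 62.5
```

```bash
cat >> h.py <<'E'
def barrel():
    s=manip.state(); im,d=vision.grab_frame("wrist"); c=vision.camera_info("wrist"); K=np.array(c["K"]); T=np.array(c["T_tool_cam"])
    v,u=np.mgrid[0:384,0:512]; x=(u-K[0,2])/K[0,0]; y=(v-K[1,2])/K[0,0]; th=np.hypot(x,y)+1e-9
    k=np.tan(th)/th*d; P=np.stack([x*k,y*k,d],-1)@T[:3,:3].T+T[:3,3]
    W=P@q2R(s["tool_rot"]).T+s["tool_pos"]; W[d==0]=np.nan
    w=(W-O)*1000; ca,sa=np.cos(A),np.sin(A); w=np.stack([ca*w[...,0]+sa*w[...,1],-sa*w[...,0]+ca*w[...,1],w[...,2]],-1)
    hsv=cv2.cvtColor(im,cv2.COLOR_BGR2HSV); return im,hsv,w
E
python3 - <<'E'
from h import *
s=manip.state();print(s['tool_pos'],s['time'],s['contact_force'],s['ft_torque'])
im,hsv,w=barrel()
for a in range(-90,90,6):
    m=(abs(w[...,0])<18)&(w[...,1]>a)&(w[...,1]<a+6)&(w[...,2]>35)&(w[...,2]<100)
    if m.sum()>20: print(a+3,m.sum(),np.round(np.nanpercentile(w[m][:,2],[50,97]),1))
E
```

```text
[ 0.62509054 -0.05378549  0.06714442] 16.1833 [-7.14140619 -1.55093523 22.89620624] [-0.63954234  1.2087232   0.19130924]
-33 249 [67.8 71.1]
-27 471 [69.2 71.4]
-21 480 [69.6 71.6]
-15 522 [69.4 71.6]
-9 794 [70.3 90.4]
-3 888 [70.4 90.5]
3 944 [70.5 90.3]
9 1907 [71.3 98.5]
15 766 [69.8 90.4]
21 744 [69.8 72. ]
27 797 [69.9 71.9]
33 822 [69.9 72. ]
39 864 [69.8 72.1]
45 858 [70.  72.3]
51 1191 [74.4 75.8]
57 808 [63.2 72.8]
63 619 [72.5 99.4]
69 1199 [84.5 99.7]
75 1404 [95.  99.7]
81 185 [ 99.3 100. ]
```

The force now climbs without motion (22.9 N), and the barrel is level with its centre about 58 mm above the board. Both ends look seated on the socket floors. I unload, release and retract.

Call:
play_rows(
  steps=[
    [[0,0,-4,0,0,0],[0,0,-6,0,0,0],[0,0,-6,0,0,0]],
  ],
)

```text
time: 16.48
tool_pos: [0.6234, -0.0535, 0.0683]
tool_rot: [0.002, 0.726, 0.687, 0.001]
contact_force: [1.5, -4.4, 5.0]
gripper_width: 0.307
grasp_force: 60.3
```

Call:
play_rows(
  steps=[
    [[0,0,0,0,0,0],[0,0,0,0,0,0],[0,0,0,0,0,0],[0,0,0,0,0,0],[0,0,-10,0,0,0],[0,0,-30,0,0,0],[0,0,-60,0,0,0],[0,0,-90,0,0,0],[0,0,-110,0,0,0],[0,0,-110,0,0,0],[0,0,-110,0,0,0]],
  ],
  claw=0.3,
)

```text
time: 17.4
tool_pos: [0.623, -0.0526, 0.1791]
tool_rot: [0.001, 0.726, 0.687, 0.001]
contact_force: [-0.6, 0.4, -0.3]
gripper_width: 0.65
grasp_force: 0.0
```

Run:
```python
from h import *
s=manip.state();print(s['tool_pos'],s['time'],s['contact_force'],s['gripper_width'])
im,hsv,w=barrel()
for a in range(-90,90,10):
    m=(abs(w[...,0])<18)&(w[...,1]>a)&(w[...,1]<a+10)&(w[...,2]>35)&(w[...,2]<100)
    if m.sum()>20: print(a+5,m.sum(),np.round(np.nanpercentile(w[m][:,2],[50,97]),1))
m=(hsv[...,0]<18)&(hsv[...,1]>120)&(w[...,2]>62)&(w[...,2]<90)&(abs(w[...,1])<55)&(abs(w[...,0])<30)
p=w[m][:,:2]; print('barrel xy',cv2.minAreaRect(p.astype(np.float32)))
m=(w[...,2]>72)&(w[...,2]<80)&(abs(abs(w[...,1])-53)<10)&(abs(w[...,0])<30)
for sg in(-1,1):
    q=w[m&(w[...,1]*sg>0)]
    if len(q): print('collar',sg,len(q),np.nanpercentile(q[:,1],[3,97]),np.nanpercentile(q[:,0],[2,98]))
```

```text
[ 0.62302288 -0.05255159  0.17905506] 17.4 [-0.61435796  0.35740083 -0.26190059] 0.650104114015945
-85 223 [96.3 99.6]
-75 944 [80.4 98.7]
-65 362 [70.9 98.4]
-55 450 [73.9 76.4]
-45 309 [71.  73.2]
-35 329 [71.  73.3]
-25 335 [70.7 73.2]
-15 359 [71.  73.4]
-5 382 [70.9 73.4]
5 399 [70.8 73.5]
15 396 [71.  73.4]
25 413 [70.9 73.3]
35 418 [71.  73.4]
45 442 [73.3 76.7]
55 357 [65.3 76.2]
65 314 [77.1 99.6]
75 373 [94.3 99.8]
85 23 [97.  99.8]
barrel xy ((2.081270217895508, -1.1460151672363281), (33.459556579589844, 102.89439392089844), 1.9360684156417847)
collar -1 337 [-56.73489874 -43.82468125] [-15.12668878  15.70559479]
collar 1 373 [43.77987409 51.69741861] [-15.158337    15.97134593]
```

Released, the spindle sits level (barrel top 73.3 to 73.5 all along), centred at x ≈ 0 and 59 mm above the board. I move clear and check the lock and cup once more before handing in.

Call:
play_rows(
  steps=[
    [[0,0,-40,0,0,0],[40,-40,-60,0,0,0],[80,-80,-60,0,0,0],[120,-120,-60,0,0,0],[160,-160,-60,0,0,0],[200,-180,-60,0,0,0],[230,-180,-60,0,0,0],[250,-180,-60,0,0,0],[250,-180,-60,0,0,0],[250,-180,-60,0,0,0]],
  ],
)

```text
time: 18.28
tool_pos: [0.4534, 0.2106, 0.2345]
tool_rot: [-0.002, 0.724, 0.689, -0.001]
contact_force: [0.1, -0.8, -0.0]
gripper_width: 0.653
grasp_force: 0.0
```

Run:
```python
from h import *
im,W=cloud("top"); w=(W-O)*1000; ca,sa=np.cos(A),np.sin(A); w=np.stack([ca*w[...,0]+sa*w[...,1],-sa*w[...,0]+ca*w[...,1],w[...,2]],-1)
def r(n,x0,x1,y0,y1,z0,z1):
    m=(w[...,0]>x0)&(w[...,0]<x1)&(w[...,1]>y0)&(w[...,1]<y1)&(w[...,2]>z0)&(w[...,2]<z1); p=w[m]
    print(n,len(p), np.round(cv2.minAreaRect(p[:,:2].astype(np.float32))[0],1) if len(p) else '',np.round(np.median(p,0),1) if len(p) else '')
r('tab',-125,-65,-115,-80,40,66); r('slide',-30,30,-130,-67,100,120); r('fixed',-30,30,66,100,100,120); r('barrel',-20,20,-45,45,62,80); print(manip.state()['contact_force'])
```

```text
tab 42 [-86.  -97.1] [-86.7 -97.7  58.6]
slide 184 [  0.2 -79.6] [  5.8 -82.2 111.9]
fixed 173 [ 0.5 77.5] [  5.7  80.8 111.7]
barrel 446 [ 1.2 -0. ] [-0.4 -0.1 70.5]
[ 0.64250316 -1.01603149 -0.66280229]
```

```bash
python3 -c "
from h import *
print(order.job_done())"
```

```text
the job is handed in; nothing more can be done
None
```

I handed the job in at about 18 s: by my last measurements the cup is within about 2 mm of its stop, the lock is home, and the spindle sits level in both sockets at about 59 mm. I viewed 11 pictures, one over the limit of 10, and the hand-in returned no verdict.

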